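Spring clip held gaping over the job card

TASK

Pull the drawer of the green unit well open, take the orange-handled spring clip out of it by squeezing its two handles, and lower it, jaws down, over the middle of the job card's top edge (at the red mark), with the jaws held wide open on either side of the card and not touching it, so that I can slip a test sheet in. Finish while still squeezing and holding the clip there: do not let it shut or let it go. Leave the other things on the bench alone.

Things in the scene. Friction and masses are not known exactly. Their poses are not given: they have to be found in the camera images.
- unit: Fixed green one-drawer unit, 250 deep (x) x 240 wide (y) x 125 mm high. Origin: centre of its underside; its -x axis points out of the drawer front. It does not move when pulled.
- unit_drawer0 (a joint): How far the drawer is pulled out, m: 0 shut (start) to 0.173, along the unit's -x; it stays where left; 1 N friction plus 4 N s/m damping. At 0.12 the clip stands 56 mm clear in front of the unit's front. Inside 198 mm wide (y); side rims 103 mm, front panel 113 mm above the bench.
- unit_drawer0_handle (a point): Middle of the drawer's horizontal bar handle (steel, 11 mm thick, 120 mm long along the unit's y, held by two posts 51 mm either side of its middle), 35 mm in front of the drawer front and 87 mm above the bench. Moves with the drawer. Only 29 mm is free between bar and drawer front. The axes are the unit's.
- clip: Loose 80 g spring clip like a big clothes peg, steel jaws, orange handles. Origin: middle of its pivot axis (x). Starts upright in the drawer, jaws down, handles up (z), axes parallel to the unit's, pivot 60 mm above the bench, 99 mm behind the drawer's handle. Handles flat, 18 mm wide (x), at +y and -y, reach 41 mm above the origin; 42 mm over their outer faces at the top, 21 mm at the pivot.
- clip_jaw (a joint): How far the clip is squeezed open, rad: 0 shut by its spring (start), 0.5 fully open (stop). Squeezing the handles near their tops takes about 6 N to start, 13 N fully. At 0.5 the handles are parallel, about 21 mm over their outer faces, and the jaw tips gape 18 mm. Each half turns by half of this (clip is the +y half).
- clip_tip_a (a point): Middle of the inner lower edge of the clip's +y jaw, 34 mm below the pivot. The jaws are 20 mm wide (x), each 6 mm thick, shut together at the start.
- clip_tip_b (a point): The same on the clip's -y jaw.
- cradle (a point): Where the clip's pivot lies at the start; moves with the drawer. Two black cheeks fixed on the drawer floor, 12.5 to 17.5 mm either side of the clip along x, tops 4 mm above its pivot. The clip's pivot pin (8 mm thick, 40 mm long along x) just lies in their open-topped 10 mm notches, so it lifts straight up; the jaws have room to open between them.
- card_stand: Fixed dark steel base, 60 (x) x 110 (y) x 22 mm high, with a stiff cream job card standing upright in it: 3 mm thick (x), 90 mm wide (y), its top 110 mm above the bench. Origin: centre of the underside. A fixed 400 mm high hand press stands clear of it, farther right (y below -0.43).
- card_edge (a point): Middle of the card's top edge, at its red mark, 110 mm above the bench. x axis: across the card (its 3 mm thickness); y: along the edge; z: up.
- bushing: Bystander: bronze bushing, 36 mm diameter, 40 mm high, upright. Origin: centre of its underside.
- pin: Bystander: steel flyweight pin, 14 mm, with a wider head, about 60 mm high, upright. Origin: centre of its underside.
- spacer: Bystander: black spacer ring, 44 mm diameter, 18 mm high, lying on the unit. Origin: centre of its underside.
- flyweight: Bystander: dark steel flyweight, 60 mm diameter, 42 mm high. Origin: centre of its underside.
- oil: Bystander: red oil can, 52 mm diameter, 120 mm high, upright. Origin: centre of its underside.
There are look-alikes about, which are no part of the job. Leave any pink or turquoise look-alike of the card_stand alone.

How it is judged:
By the outcome, as a careful person would: the job done as asked, in the order asked, and still so for the second after the job is handed in, while the arm keeps its last pose, push and grip.
It also fails if it takes over 51 s, if anything falls off the work surface, if the arm or the gripper's body presses on something with over 40 N, if the wrist force passes 120 N, or if a joint passes its speed limit or range.

ROBOT

A 6-joint arm with a two-finger parallel gripper is mounted at the origin on the work surface. World frame = base frame: x ahead of the robot, y to its left, z up, the work surface at z = 0. Lengths are in m, angles in rad, forces in N, time in s.
With the tool pointing down it reaches from about 0.3 to 0.75 m from the base axis. Payload 8.5 kg.
Tool frame: the origin (TCP) lies on the centre line of the jaws, within the pads' length; the fingertips stand 11 mm ahead of it and the grasp point (between the pads) lies 8 mm behind it; z points along the fingers, y is the line along which they close (so a half turn about z gives the same grasp; the last joint's range is limited). The gripper opens to 85 mm and grips with 20 to 120 N. Pads are 22 mm wide; open, the fingers measure 114 mm over their backs; the gripper's body (76 mm by 85 mm) begins 54 mm behind the grasp point. The pads swing forward as they close: fully open they stand 13 mm farther back than shut.
Start: joints at [1.1, 0.381, 1.297, -0, 1.464, -0.215], TCP at [0.139, 0.532, 0.242] pointing down, gripper open.
Joint ranges: [-3.11, 3.11], [-0.89, 2.33], [0.22, 2.48], [-1.42, 4.56], [0.17, 2.85], [-2.88, 2.88]. Speed limits (rad/s): [2.39, 2.39, 3.14, 3.14, 3.14, 3.14].

INTERFACE

Orientations are given as a rotation vector (axis times angle).
In Python, from station import manip, get_image, get_calibration, order gives the robot as it stands.
- The arm moves only by the tool servo_tool, never from a script. Its argument "increments" is one flat list of numbers, 7 for each row, row after row: the turn, a rotation vector about the tool's x, y, z in units of pi rad (1.0 is pi rad), then the shift along the tool's x, y, z in units of 500 mm (1.0 is 500 mm), then the gripper's target within -1 to 1 (fully open at 1, half-way at 0, shut at -1). A call has 1 to 5 rows; each row is the pose to reach, as a shift and turn from the pose commanded when the call began, along the tool's axes at that moment, turning the shorter way round; what a row does not reach only later rows make up. A row lasts 1/12 s, in which the tool goes at most 41.7 mm and 7.16 degrees, less where a joint would pass 70% of its speed; a pose out of reach is approached as far as the arm can. A call with a number of a shift or a turn outside -1 to 1 is refused whole. A call with a gripper value outside its range is refused whole. The fingers move at their own pace and stop on an object; "newtons" is the grip in N (left out, the last holds). Time passes only in rows, so rows that repeat a pose let the fingers close. It gives the time, the measured TCP pose, the force, the opening and the grip force at its end, in the units of the state.
- manip.get_obs(): the state, without advancing time (a new reading comes with each control period).
- get_image(name): name is "scene" or "side" or "wrist"; returns the picture (480x640x3 uint8, red, green, blue); there is no depth.
- get_calibration(name): a dict with "intrinsics" (3x3 intrinsics, pixels), "distortion" ([k1, k2, p1, p2, k3] as OpenCV has them; the pictures are not rectified), "view" (4x4, takes a point from world to camera coordinates). Camera axes: x right, y up, looking along -z (the intrinsics and any distortion apply to the point x, -y, -z); pixel columns grow to the right and rows downward; lengths in m; the calibration is good to about 2 mm. A picture is of the moment at which its call begins: read the wrist's pose just before it. get_calibration takes no time and is no camera call; for the wrist camera it gives the pose at the moment of the call.
- order.sign_off(): hands the job in; it is judged then, once.
The state is a dict: "t": time; "joint_positions": joint angles; "joint_velocities": joint speeds; "effort": joint torques, N m; "position": TCP position; "tcp_rot": TCP orientation; "force": force on the tool from outside, world axes, zero at the start; "ft_torque": the same for the moment, N m; "width": finger opening in m; "grasp_force": force on a finger pad.
Only numpy, scipy, OpenCV 4.12 (cv2) and the standard library are available. Lean on these libraries where they do the work, as an engineer would, in place of code of your own. Each camera call takes 0.05 s, during which the arm holds its last target. There are 200 camera calls.

## Working session

There is one attempt and no reset: what is moved stays moved. The work goes in short steps, Python scripts to look and compute and a tool call to move; the robot and the scene stay as the last step left them, time stands still between calls to the robot, and variables do not carry over. Pictures are saved under pics/ and viewed, at most 10 in all, crops included, and the job is handed in when it is done.

Besides the shell and the picture viewer there is one more tool, called after "Call:" as name(argument=value, ...) on one line, values as JSON. servo_tool: Moves the arm, as the interface text tells. Shifts and turns lie within -1 to 1; 1 stands for 500 mm of shift or pi rad of turn. Its arguments: {"type":"object","properties":{"increments":{"type":"array"},"newtons":{"type":"number"}},"required":["increments"]}

```bash
mkdir -p pics; ls; cat > h.py <<'E'
import numpy as np, cv2
from station import manip, get_image, get_calibration, order
from scipy.spatial.transform import Rotation as R
def save(n,f):
    im=get_image(n); cv2.imwrite('pics/'+f,cv2.cvtColor(im,cv2.COLOR_RGB2BGR)); return im
def rays(c,px):
    K=np.array(c['intrinsics']);V=np.array(c['view']);d=np.array(c['distortion'])
    p=cv2.undistortPoints(np.array(px,float).reshape(-1,1,2),K,d).reshape(-1,2)
    v=np.c_[p[:,0],-p[:,1],-np.ones(len(p))]@V[:3,:3]
    return -V[:3,:3].T@V[:3,3],v
def onz(c,px,z):
    o,v=rays(c,px); return o+v*((z-o[2])/v[:,2])[:,None]
def tri(cs,pxs):
    A=np.zeros((3,3));b=np.zeros(3)
    for c,p in zip(cs,pxs):
        o,v=rays(c,[p]);v=v[0]/np.linalg.norm(v[0]);M=np.eye(3)-np.outer(v,v);A+=M;b+=M@o
    return np.linalg.solve(A,b)
def proj(c,P):
    V=np.array(c['view']);q=(V[:3,:3]@np.array(P,float).reshape(-1,3).T).T+V[:3,3]
    q=q*[1,-1,-1]
    return cv2.projectPoints(q,np.zeros(3),np.zeros(3),np.array(c['intrinsics']),np.array(c['distortion']))[0].reshape(-1,2)
E
python3 - <<'E'
from h import *
o=manip.get_obs();print(o)
for n in('scene','side'):
    save(n,n+'0.png');c=get_calibration(n);print(n,rays(c,[[320,240]]))
E
```

```text
pics
{'t': 0.0, 'joint_positions': array([ 1.09968133e+00,  3.81218064e-01,  1.29829933e+00,  2.61069241e-06,
        1.46358959e+00, -2.15290471e-01]), 'joint_velocities': array([-0.0007154 , -0.00037437,  0.00128341,  0.00146335, -0.00021013,
        0.00035633]), 'effort': array([-1.57638838e-04, -4.48453581e+01, -2.31280518e+01, -2.57324618e-04,
        4.72526604e-03, -5.70024940e-05]), 'position': array([0.13903682, 0.53183908, 0.24168691]), 'tcp_rot': array([-4.00688335e-01, -3.11541833e+00,  2.23825085e-03]), 'force': array([ 0.38542769, -0.2864347 ,  0.47733035]), 'ft_torque': array([ 0.02781967, -0.00079241,  0.06546735]), 'grasp_force': 0.0, 'width': 0.08545002137079871}
scene (array([ 1.00015304, -0.58065363,  1.03548944]), array([[-0.35643004,  0.48879374, -0.79652977]]))
side (array([0.20154196, 0.83854656, 0.90134847]), array([[ 0.27756359, -0.70512606, -0.65271781]]))
```

View pics/scene0.png

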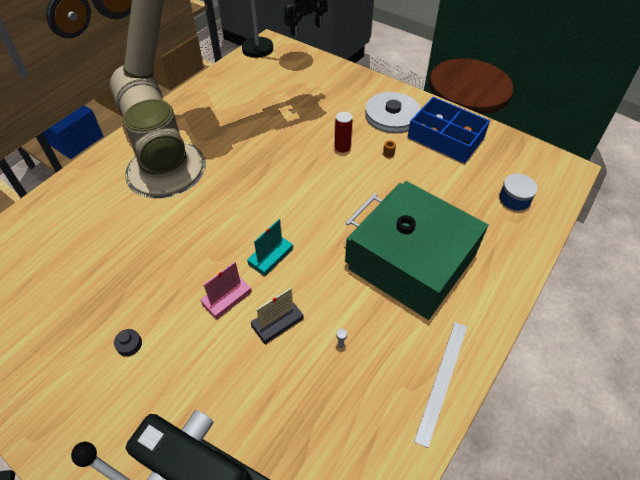

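View pics/side0.png

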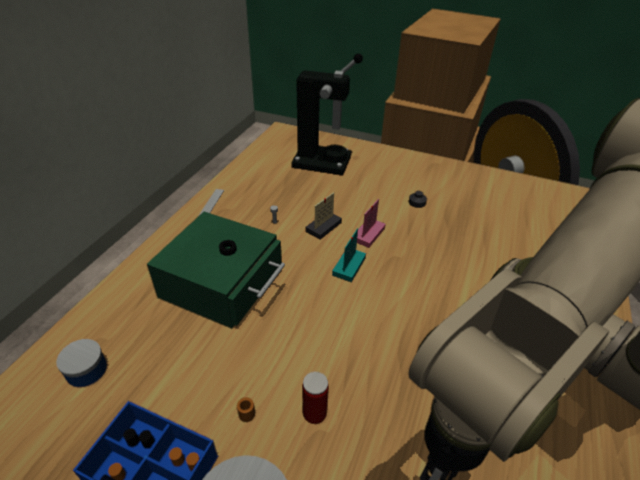

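The scene view shows three stands: turquoise (270,250), pink (226,292), and a dark base with cream card (277,318). The last one fits the description. The green unit is at (415,245), with its handle at (364,211). I'll confirm with an enlarged crop.

```bash
python3 - <<'E'
from h import *
a=cv2.imread('pics/scene0.png');b=cv2.imread('pics/side0.png')
A=cv2.resize(a[180:350,195:495],None,fx=2.6,fy=2.6,interpolation=cv2.INTER_CUBIC)[:442,:780]
cv2.imwrite('pics/crop1.png',A)
cs,cd=get_calibration('scene'),get_calibration('side')
for n,im,c,roi in(('scene',a,cs,(250,285,300,312)),('side',b,cd,(310,190,345,235))):
    h=cv2.cvtColor(im,cv2.COLOR_BGR2HSV)
    # red mark
    x0,y0,x1,y1=roi
    m=(((h[...,0]<6)|(h[...,0]>172))&(h[...,1]>150)&(h[...,2]>70))
    ys,xs=np.nonzero(m[y0:y1,x0:x1]);print(n,'red',len(xs),xs.mean()+x0 if len(xs) else '',ys.mean()+y0 if len(xs) else '')
    if len(xs):print(onz(c,[[xs.mean()+x0,ys.mean()+y0]],.108))
    # unit
    g=cv2.inRange(h,(60,90,20),(85,255,255)).astype(np.uint8)
    if n=='scene': g[:180]=0
    else: g[:210]=0
    nn,l,st,ce=cv2.connectedComponentsWithStats(g);k=1+st[1:,4].argmax();print(st[k])
    cn=max(cv2.findContours((l==k).astype(np.uint8),0,2)[0],key=cv2.contourArea)
    print(cv2.approxPolyDP(cn,4,True).reshape(-1,2).tolist())
    # handle
    x0,y0,x1,y1=(340,185,390,235) if n=='scene' else (240,255,300,305)
    m=((h[...,1]<60)&(h[...,2]>110))[y0:y1,x0:x1]
    ys,xs=np.nonzero(m);print('handle px',len(xs),cv2.minAreaRect(np.c_[xs+x0,ys+y0].astype(np.float32)))
E
```

```text
scene red 11 274.09090909090907 299.6363636363636
[[ 0.60042687 -0.20107424  0.108     ]]
[  346   182   142   137 11203]
[[405, 182], [347, 238], [346, 261], [350, 269], [428, 318], [474, 255], [487, 225]]
handle px 216 ((364.0000305175781, 211.00003051757812), (11.31370735168457, 42.42640686035156), 45.0)
side red 1 325.0 199.0
[[ 0.59712377 -0.19841879  0.108     ]]
[ 148  212  132  115 8514]
[[204, 212], [148, 265], [158, 296], [230, 326], [238, 322], [235, 310], [240, 305], [235, 308], [233, 300], [254, 275], [261, 279], [255, 284], [263, 281], [262, 276], [265, 280], [268, 274], [261, 269], [269, 267], [269, 256], [278, 260], [279, 241], [272, 234]]
handle px 123 ((266.6861877441406, 276.1503601074219), (12.626583099365234, 40.96159362792969), 38.92754364013672)
```

View pics/crop1.png

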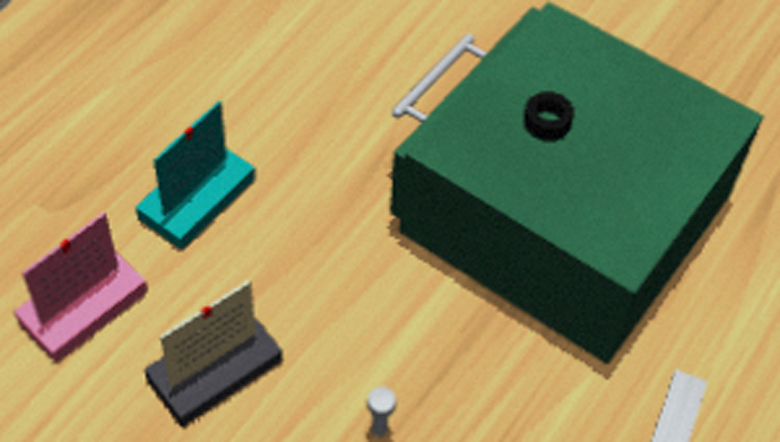

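The crop confirms the dark-based stand with the cream card (crop 207,311 for the red mark), and the handle bar running from crop (399,112) to (471,41).

```bash
python3 - <<'E'
from h import *
cs,cd=get_calibration('scene'),get_calibration('side')
f=lambda L:[[195+x/2.6-.3,180+y/2.6-.3] for x,y in L]
P=onz(cs,f([(405,153),(545,5),(762,117),(635,292)]),.125);print('roof',P.round(4));
for i in range(4):
    d=P[(i+1)%4]-P[i];print(np.linalg.norm(d).round(4),np.degrees(np.arctan2(d[1],d[0])).round(1))
print('ctr',P.mean(0))
H=onz(cs,f([(399,112),(471,41)]),.0890);d=H[1]-H[0];print('handle',H,H.mean(0),np.linalg.norm(d),np.degrees(np.arctan2(d[1],d[0])))
E_=onz(cs,f([(165,345),(252,283)]),.110);d=E_[1]-E_[0];print('card',E_,E_.mean(0),np.linalg.norm(d),np.degrees(np.arctan2(d[1],d[0])))
print('red tri',tri([cs,cd],[(274.1,299.3),(325,199)]))
B=f([(147,377),(186,424),(282,357)]);B=onz(cs,B,.011);print('base',B, [np.linalg.norm(B[i+1]-B[i]) for i in range(2)],[np.degrees(np.arctan2(*(B[i+1]-B[i])[1::-1])) for i in range(2)])
print('others', onz(cs,[(389,149),(341,340),(342,135)],.03),'teal,pink',onz(cs,[(268,230),(220,274)],.108))
o=manip.get_obs();print(R.from_rotvec(o['tcp_rot']).as_matrix())
c=get_calibration('wrist');V=c['view'];M=R.from_rotvec(o['tcp_rot']).as_matrix()
print('cam in tcp',M.T@(-V[:3,:3].T@V[:3,3]-o['position']),'\n',M.T@V[:3,:3].T)
E
```

```text
roof [[0.6474 0.0232 0.125 ]
 [0.6565 0.2564 0.125 ]
 [0.8905 0.2519 0.125 ]
 [0.8824 0.0153 0.125 ]]
0.2335 87.7
0.234 -1.1
0.2367 -92.0
0.2352 178.1
ctr [0.76918863 0.13671569 0.125     ]
handle [[0.60138046 0.08444465 0.089     ]
 [0.60820137 0.20244226 0.089     ]] [0.60479092 0.14344346 0.089     ] 0.11819458665263079 86.6916698681171
card [[ 0.59378827 -0.24626113  0.11      ]
 [ 0.6145446  -0.15736219  0.11      ]] [ 0.60416644 -0.20181166  0.11      ] 0.0912899094543282 76.85788475081017
red tri [ 0.59850971 -0.20003312  0.10636675]
base [[ 0.55835101 -0.2447548   0.011     ]
 [ 0.61555283 -0.25913662  0.011     ]
 [ 0.64296163 -0.15735563  0.011     ]] [np.float64(0.058982075176402526), np.float64(0.10540689068816687)] [np.float64(-14.112915879780473), np.float64(74.92824277335235)]
others [[ 0.51566105  0.43475513  0.03      ]
 [ 0.75223485 -0.16138401  0.03      ]
 [ 0.36606016  0.40387816  0.03      ]] teal,pink [[ 0.46646915 -0.06076822  0.108     ]
 [ 0.45981142 -0.22224723  0.108     ]]
[[-9.67459672e-01  2.53024535e-01 -6.05767346e-04]
 [ 2.53025095e-01  9.67459007e-01 -1.17114682e-03]
 [ 2.89726196e-04 -1.28631166e-03 -9.99999131e-01]]
cam in tcp [ 0.07322434 -0.00022606 -0.1314434 ] 
 [[ 2.59490078e-04  9.56882744e-01  2.90474349e-01]
 [ 9.99999512e-01 -5.25329187e-04  8.37211562e-04]
 [ 9.53707950e-04  2.90473990e-01 -9.56882413e-01]]
```

```bash
cat >> h.py <<'E'
def plan(p,th,way):
    """way: list of (x,y,z,theta_deg of tool y); tool down. prints one increment per call"""
    p=np.array(p,float)
    for x,y,z,t in way:
        a=np.radians(th);X=np.array([-np.sin(a),np.cos(a),0]);Y=np.array([np.cos(a),np.sin(a),0])
        d=np.array([x,y,z])-p
        rz=round(-(t-th)/180,3);s=np.round([d@X/.5,d@Y/.5,-d[2]/.5],3)
        print([rz,*s.tolist()],'dist',np.linalg.norm(d).round(3))
        p=p+.5*(s[0]*X+s[1]*Y-s[2]*np.array([0,0,1]));th-=rz*180
def pose():
    o=manip.get_obs();M=R.from_rotvec(o['tcp_rot']).as_matrix()
    return o['position'],np.degrees(np.arctan2(M[1,1],M[0,1]))
E
python3 - <<'E'
from h import *
p,t=pose();print(p,t)
e=np.array([.605,.143])
q=[p[:2]+(e-p[:2])*k/4 for k in(1,2,3,4)]
plan(p,t,[(*q[0],.24,56),(*q[1],.24,36),(*q[2],.24,17),(*q[3],.22,-2.5)])
E
```

```text
[0.13903945 0.53188845 0.24176785] 75.34342653141499
[np.float64(0.107), -0.275, -0.129, 0.004] dist 0.152
[np.float64(0.112), -0.302, -0.032, -0.0] dist 0.152
[np.float64(0.105), -0.294, 0.075, -0.0] dist 0.151
[np.float64(0.108), -0.254, 0.165, 0.04] dist 0.153
```

Call:
servo_tool(increments=[0,0,0.054,-0.138,-0.065,0.002,1,0,0,0.107,-0.275,-0.129,0.004,1,0,0,0.107,-0.275,-0.129,0.004,1,0,0,0.107,-0.275,-0.129,0.004,1,0,0,0.107,-0.275,-0.129,0.004,1])

```text
t: 0.52
position: [0.259, 0.4323, 0.24]
tcp_rot: [0.923, 3.002, -0.002]
force: [1.2, -0.2, -0.3]
width: 0.0855
grasp_force: 0.0
```

Call:
servo_tool(increments=[0,0,0.056,-0.151,-0.016,0,0,0,0,0.112,-0.302,-0.032,0,0,0,0,0.112,-0.302,-0.032,0,0,0,0,0.112,-0.302,-0.032,0,0,0,0,0.112,-0.302,-0.032,0,0])

```text
t: 0.93
position: [0.3753, 0.335, 0.2399]
tcp_rot: [1.434, 2.794, -0.001]
force: [-0.2, 0.3, 0.3]
width: 0.0427
grasp_force: 0.0
```

Call:
servo_tool(increments=[0,0,0.053,-0.147,0.037,0,-0.35,0,0,0.105,-0.294,0.075,0,-0.35,0,0,0.105,-0.294,0.075,0,-0.35,0,0,0.105,-0.294,0.075,0,-0.35,0,0,0.105,-0.294,0.075,0,-0.35])

```text
t: 1.35
position: [0.4918, 0.2379, 0.2395]
tcp_rot: [1.873, 2.522, -0.001]
force: [-1.1, -0.6, -1.0]
width: 0.0277
grasp_force: 0.0
```

Call:
servo_tool(increments=[0,0,0.054,-0.127,0.082,0.02,-0.35,0,0,0.108,-0.254,0.165,0.04,-0.35,0,0,0.108,-0.254,0.165,0.04,-0.35,0,0,0.108,-0.254,0.165,0.04,-0.35,0,0,0.108,-0.254,0.165,0.04,-0.35])

```text
t: 1.77
position: [0.6074, 0.1405, 0.2181]
tcp_rot: [-2.271, -2.17, 0.003]
force: [-1.4, -0.2, -0.0]
width: 0.028
grasp_force: 0.0
```

```bash
python3 - <<'E'
from h import *
p,t=pose();o=manip.get_obs();print(o['t'],p,t,o['width'],o['force'])
c=get_calibration('wrist');im=save('wrist','w1.png')
print(proj(c,[(.605,.143,.087),(.602,.085,.087),(.607,.202,.087)]))
E
```

```text
1.7667 [0.60736295 0.14046687 0.21812624] -2.6046991933366446 0.02801186328480896 [-1.36087004 -0.19027892 -0.03542742]
[[311.22209265 228.77177243]
 [310.95814114 306.80859015]
 [309.89416205 139.07098131]]
```

View pics/w1.png

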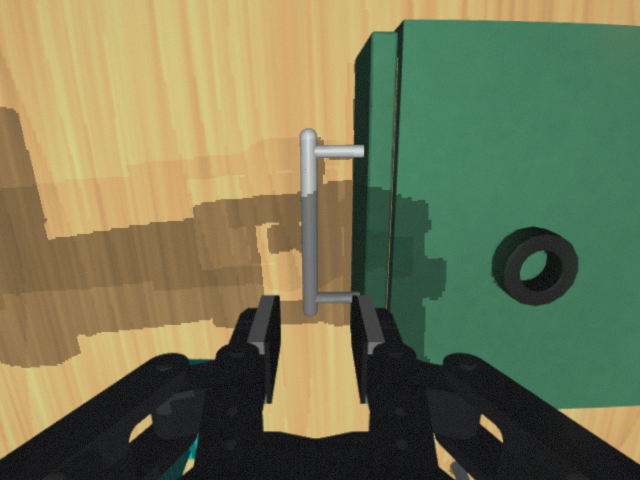

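The wrist view shows the bar from (307,132) to (310,312) with posts at rows 151 and 298, and the fingers straddling its line.

```bash
python3 - <<'E'
from h import *
p,t=pose();c=get_calibration('wrist')
P=onz(c,[(307.5,131),(310.3,315)],.087);d=P[1]-P[0];print(P,P.mean(0),np.linalg.norm(d),np.degrees(np.arctan2(d[1],d[0])))
a=onz(c,[(402,21),(383,360)],.125);d=a[1]-a[0];print('roof edge',np.degrees(np.arctan2(d[1],d[0])),a)
q=onz(c,[(339,151),(335,298)],.087);print('posts',q.mean(0),np.linalg.norm(q[0]-q[1]))
m=P.mean(0)
plan(p,t,[(m[0],m[1],.13,t),(m[0],m[1],.083,t),(m[0]-.15,m[1]+.006,.083,t)])
E
```

```text
[[0.6038704  0.20899215 0.087     ]
 [0.59955881 0.08013844 0.087     ]] [0.60171461 0.1445653  0.087     ] 0.12892582416191645 -91.91646335081408
roof edge -92.62032668001098 [[0.65550268 0.26274955 0.125     ]
 [0.64646594 0.06529105 0.125     ]]
posts [0.62065266 0.14426706 0.087     ] 0.10295542055869963
[np.float64(-0.0), 0.004, -0.008, 0.178] dist 0.089
[np.float64(-0.0), 0.0, -0.0, 0.094] dist 0.047
[np.float64(-0.0), -0.001, -0.3, -0.0] dist 0.15
```

Call:
servo_tool(increments=[0,0,0,0.004,-0.008,0.09,-0.35,0,0,0,0.004,-0.008,0.15,-0.35,0,0,0,0.004,-0.008,0.21,-0.35,0,0,0,0.004,-0.008,0.272,-0.35,0,0,0,0.004,-0.008,0.272,-0.35])

```text
t: 2.23
position: [0.5988, 0.147, 0.0808]
tcp_rot: [-2.263, -2.174, 0.005]
force: [-0.6, 1.3, -0.2]
width: 0.0275
grasp_force: 0.0
```

Call:
servo_tool(increments=[0,0,0,0,0,0,-1,0,0,0,0,0,0,-1,0,0,0,0,0,0,-1,0,0,0,0,0,0,-1,0,0,0,0,0,0,-1], newtons=30)

```text
t: 2.65
position: [0.6004, 0.1466, 0.0848]
tcp_rot: [-2.266, -2.174, -0.002]
force: [-0.2, 6.5, -3.2]
width: 0.0097
grasp_force: 29.5
```

Call:
servo_tool(increments=[0,0,0,0,-0.02,0,-1,0,0,0,0,-0.05,0,-1,0,0,0,0,-0.09,0,-1,0,0,0,0,-0.13,0,-1,0,0,0,0,-0.17,0,-1])

```text
t: 3.07
position: [0.5153, 0.1499, 0.0848]
tcp_rot: [-2.267, -2.174, -0.004]
force: [1.9, 6.8, -6.0]
width: 0.0096
grasp_force: 29.5
```

Call:
servo_tool(increments=[0,0,0,0,-0.04,0,-1,0,0,0,0,-0.08,0,-1,0,0,0,0,-0.11,0,-1,0,0,0,0,-0.13,0,-1,0,0,0,0,-0.13,0,-1])

```text
t: 3.48
position: [0.4487, 0.1525, 0.0848]
tcp_rot: [-2.266, -2.174, 0.001]
force: [-0.9, 5.9, -7.5]
width: 0.0094
grasp_force: 29.5
```

Call:
servo_tool(increments=[0,0,0,0,0,0,-0.35,0,0,0,0,0,0,-0.35,0,0,0,0,0,0,-0.35,0,0,0,0,0,-0.08,-0.35,0,0,0,0,0,-0.16,-0.35])

```text
t: 3.9
position: [0.4505, 0.1512, 0.1644]
tcp_rot: [-2.266, -2.172, 0.005]
force: [1.4, -0.5, 0.8]
width: 0.0279
grasp_force: 0.0
```

```bash
python3 - <<'E'
from h import *
p,t=pose();print(p,t)
plan(p,t,[(.48,.150,.26,20),(.52,.149,.26,54),(.549,.147,.24,87.7)])
E
```

```text
[0.45052826 0.15121707 0.16444421] -2.4329971036130473
[np.float64(-0.125), 0.0, 0.059, -0.191] dist 0.1
[np.float64(-0.189), -0.029, 0.074, -0.0] dist 0.04
[np.float64(-0.187), -0.05, 0.031, 0.04] dist 0.035
```

Call:
servo_tool(increments=[0,0,0,0,0.02,-0.06,-0.35,0,0,-0.03,0,0.04,-0.13,0.3,0,0,-0.07,0,0.059,-0.191,0.5,0,0,-0.1,0,0.059,-0.191,0.5,0,0,-0.125,0,0.059,-0.191,0.5])

```text
t: 4.32
position: [0.4818, 0.15, 0.2619]
tcp_rot: [1.792, 2.575, 0.004]
force: [-0.8, 0.3, -0.7]
width: 0.0641
grasp_force: 0.0
```

Call:
servo_tool(increments=[0,0,-0.038,-0.006,0.015,0,0.5,0,0,-0.076,-0.012,0.03,0,0.5,0,0,-0.114,-0.018,0.045,0,0.5,0,0,-0.151,-0.024,0.06,0,0.5,0,0,-0.189,-0.029,0.074,0,0.5])

```text
t: 4.73
position: [0.521, 0.1491, 0.2602]
tcp_rot: [0.96, 2.991, -0.0]
force: [-0.2, 0.2, 0.6]
width: 0.064
grasp_force: 0.0
```

Call:
servo_tool(increments=[0,0,-0.038,-0.01,0.006,0.008,0.5,0,0,-0.076,-0.02,0.012,0.016,0.5,0,0,-0.114,-0.03,0.018,0.024,0.5,0,0,-0.151,-0.04,0.024,0.032,0.5,0,0,-0.187,-0.05,0.031,0.04,0.5])

```text
t: 5.15
position: [0.5502, 0.147, 0.2399]
tcp_rot: [0.053, 3.141, -0.0]
force: [0.0, -0.6, 0.1]
width: 0.064
grasp_force: 0.0
```

Call:
servo_tool(increments=[0,0,0,0,0,0,0.5,0,0,0,0,0,0,0.5])

```text
t: 5.32
position: [0.5498, 0.1471, 0.2398]
tcp_rot: [-0.067, -3.141, 0.0]
force: [-0.4, 0.1, -0.1]
width: 0.064
grasp_force: 0.0
```

```bash
python3 - <<'E'
from h import *
p,t=pose();o=manip.get_obs();print(o['t'],p,t,o['width'],o['force'])
c=get_calibration('wrist');im=save('wrist','w2.png')
print(proj(c,[(.549,.147,.1),(.549,.147,.06),(.45,.151,.087)]))
E
```

```text
5.3167 [0.54976901 0.14709031 0.23984497] 87.5524435768556 0.06398599265194464 [-0.38712169  0.07913714 -0.07859693]
[[316.33851604 227.90771621]
 [316.31313541 214.87619441]
 [316.0920121   78.50503235]]
```

View pics/w2.png

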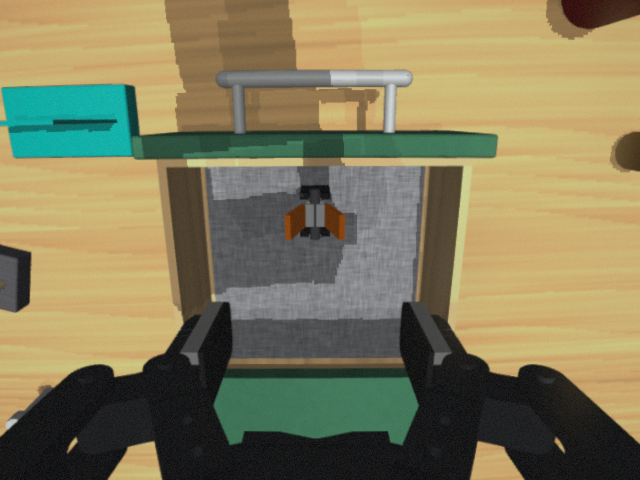

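The wrist view shows the drawer open and the clip at (316,216), orange handles at about (295,222) and (335,222), between the two black cheeks.

```bash
python3 - <<'E'
from h import *
im=cv2.imread('pics/w2.png');h=cv2.cvtColor(im,cv2.COLOR_BGR2HSV)
m=cv2.inRange(h,(5,150,60),(18,255,255));m[:150]=0;m[300:]=0;m[:,:260]=0;m[:,380:]=0
c=get_calibration('wrist');p,t=pose()
for k in cv2.findContours(m,0,2)[0]:
    if cv2.contourArea(k)>50: print(cv2.approxPolyDP(k,2,True).reshape(-1,2).tolist())
ys,xs=np.nonzero(m)
L=[(x,y) for x,y in zip(xs,ys) if x<=xs.min()+2];Rr=[(x,y) for x,y in zip(xs,ys) if x>=xs.max()-2]
L=np.array(L);Rr=np.array(Rr)
q=[(xs.min(),(L[:,1].min()+L[:,1].max())/2),(xs.max()+1,(Rr[:,1].min()+Rr[:,1].max())/2)]
P=onz(c,q,.101);print(q,P,P.mean(0),np.linalg.norm(P[0]-P[1]))
print('handle',onz(c,[(220,77),(410,77)],.087))
E
```

```text
[[325, 204], [325, 227], [338, 238], [344, 238], [344, 215]]
[[301, 204], [285, 215], [286, 239], [290, 239], [304, 227], [304, 207]]
[(np.int64(285), np.float64(226.5)), (np.int64(345), np.float64(226.5))] [[0.54679067 0.12537906 0.101     ]
 [0.54855028 0.16705012 0.101     ]] [0.54767047 0.14621459 0.101     ] 0.04170819834780942
handle [[0.44590957 0.08731082 0.087     ]
 [0.45130169 0.21351395 0.087     ]]
```

Call:
servo_tool(increments=[0,0,0,0.004,-0.002,0.05,0.5,0,0,0,0.004,-0.002,0.11,0.5,0,0,0,0.004,-0.002,0.18,0.5,0,0,0,0.004,-0.002,0.24,0.5,0,0,0,0.004,-0.002,0.27,0.5])

```text
t: 5.78
position: [0.546, 0.1462, 0.1019]
tcp_rot: [-0.066, -3.137, 0.001]
force: [0.0, 0.3, 0.2]
width: 0.0645
grasp_force: 0.0
```

Call:
servo_tool(increments=[0,0,0,0,0,0.025,0.4,0,0,0,0,0,0.04,0.3,0,0,0,0,0,0.04,0.2,0,0,0,0,0,0.04,0.2,0,0,0,0,0,0.04,0.2])

```text
t: 6.2
position: [0.5482, 0.1464, 0.0859]
tcp_rot: [0.062, 3.139, 0.0]
force: [-0.5, 0.6, -0.3]
width: 0.0513
grasp_force: 0.0
```

Call:
servo_tool(increments=[0,0,0,0,0,0,0,0,0,0,0,0,0,-0.1,0,0,0,0,0,0,-0.3,0,0,0,0,0,0,-0.5,0,0,0,0,0,0,-1], newtons=40)

```text
t: 6.62
position: [0.5497, 0.1459, 0.0881]
tcp_rot: [0.061, 3.134, -0.001]
force: [-1.5, -2.5, 18.3]
width: 0.0197
grasp_force: 40.3
```

Call:
servo_tool(increments=[0,0,0,0,0,0,-1,0,0,0,0,0,0,-1,0,0,0,0,0,0,-1,0,0,0,0,0,0,-1])

```text
t: 6.95
position: [0.5496, 0.1459, 0.0881]
tcp_rot: [0.061, 3.134, -0.001]
force: [-1.0, -3.3, 17.9]
width: 0.0197
grasp_force: 40.4
```

Call:
servo_tool(increments=[0,0,0,0,0,-0.01,-1,0,0,0,0,0,-0.04,-1,0,0,0,0,0,-0.08,-1,0,0,0,0,0,-0.13,-1,0,0,0,0,0,-0.19,-1])

```text
t: 7.37
position: [0.5469, 0.1463, 0.1802]
tcp_rot: [-0.062, -3.139, 0.0]
force: [0.3, -0.6, -0.7]
width: 0.0199
grasp_force: 39.4
```

Call:
servo_tool(increments=[0,0,0,0,0,-0.05,-1,0,0,0,0,0,-0.09,-1,0,0,0,0,0,-0.12,-1,0,0,0,0,0,-0.12,-1,0,0,0,0,0,-0.12,-1])

```text
t: 7.78
position: [0.5475, 0.1464, 0.24]
tcp_rot: [0.061, 3.14, 0.0]
force: [0.1, -0.6, -1.2]
width: 0.0192
grasp_force: 39.4
```

```bash
python3 - <<'E'
from h import *
p,t=pose();o=manip.get_obs();print(o['t'],p,t,o['width'],o['force'],o['grasp_force'])
c=get_calibration('wrist');im=save('wrist','w3.png');save('scene','s3.png')
A=cv2.resize(im[120:480,160:480],None,fx=1.2,fy=1.2);s=cv2.imread('pics/s3.png')
q=proj(get_calibration('scene'),[p])[0];print(q);x,y=map(int,q)
B=cv2.resize(s[max(0,y-60):y+84,x-70:x+74],(432,432),interpolation=cv2.INTER_CUBIC)
A=cv2.cvtColor(A,cv2.COLOR_RGB2BGR);cv2.imwrite('pics/c3.png',np.hstack([A[:432],B])[:,:800])
print(A.shape)
d=lambda P:proj(c,P)
print(d([p+[0,0,-.063]]))
ca=np.array([.601,-.2]);
r=[p[:2]+(ca-p[:2])*k/3 for k in(1,2,3)]
plan(p,t,[(*r[0],.235,54),(*r[1],.235,20),(*r[2],.235,-13.5)])
E
```

```text
7.7833 [0.54754826 0.14641761 0.24003259] 87.76126599384028 0.019224331275740483 [ 0.10939656 -0.61709321 -1.20240815] 39.39106822013855
[346.76225406 154.93779808]
(432, 384, 3)
[[316.64489768 267.72227982]]
[np.float64(0.188), -0.045, -0.229, 0.01] dist 0.117
[np.float64(0.188), -0.165, -0.166, 0.0] dist 0.117
[np.float64(0.187), -0.229, -0.046, 0.0] dist 0.117
```

View pics/c3.png

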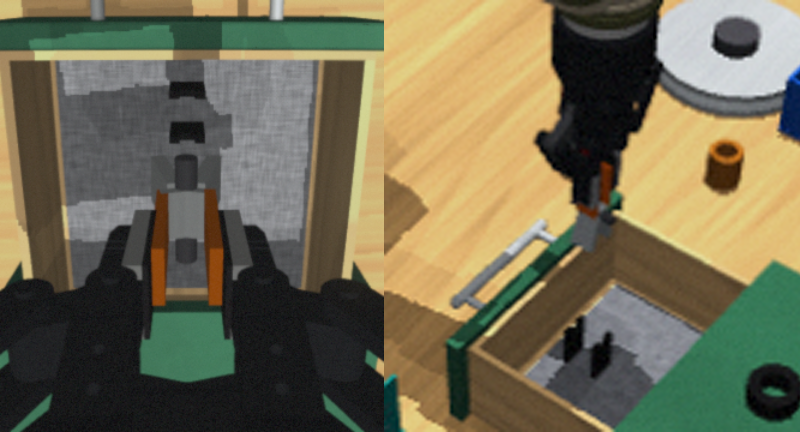

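The clip is held with parallel handles, fully squeezed, and clear of the drawer. Next I carry it above the card.

Call:
servo_tool(increments=[0,0,0.037,-0.009,-0.046,0.002,-1,0,0,0.075,-0.018,-0.092,0.004,-1,0,0,0.112,-0.027,-0.138,0.006,-1,0,0,0.15,-0.036,-0.184,0.008,-1,0,0,0.188,-0.045,-0.229,0.01,-1])

```text
t: 8.3
position: [0.5653, 0.03, 0.2333]
tcp_rot: [-0.981, -2.982, 0.001]
force: [0.9, -0.4, -0.6]
width: 0.0193
grasp_force: 39.4
```

Call:
servo_tool(increments=[0,0,0.037,-0.033,-0.033,0,-1,0,0,0.075,-0.066,-0.066,0,-1,0,0,0.112,-0.099,-0.099,0,-1,0,0,0.15,-0.132,-0.132,0,-1,0,0,0.188,-0.165,-0.166,0,-1])

```text
t: 8.72
position: [0.5832, -0.0856, 0.2333]
tcp_rot: [-1.806, -2.567, 0.001]
force: [-0.4, -0.1, -0.6]
width: 0.0197
grasp_force: 39.4
```

Call:
servo_tool(increments=[0,0,0.037,-0.046,-0.009,0,-1,0,0,0.075,-0.092,-0.018,0,-1,0,0,0.112,-0.138,-0.027,0,-1,0,0,0.15,-0.184,-0.036,0,-1,0,0,0.187,-0.229,-0.046,0,-1])

```text
t: 9.13
position: [0.6009, -0.2011, 0.2331]
tcp_rot: [-2.472, -1.934, 0.002]
force: [-0.2, -0.6, -2.0]
width: 0.0195
grasp_force: 39.4
```

Call:
servo_tool(increments=[0,0,0,0,0,0,-1,0,0,0,0,0,0,-1,0,0,0,0,0,0,-1])

```text
t: 9.38
position: [0.6009, -0.1994, 0.2338]
tcp_rot: [-2.465, -1.944, 0.001]
force: [0.5, 0.5, -1.2]
width: 0.0194
grasp_force: 39.4
```

```bash
python3 - <<'E'
from h import *
p,t=pose();o=manip.get_obs();print(o['t'],p,t,o['width'],o['force'],o['grasp_force'])
c=get_calibration('wrist');im=save('wrist','w4.png')
print(proj(c,[(.600,-.2005,.11)]))
np.savez('w4.npz',view=c['view'])
E
```

```text
9.3833 [ 0.60090494 -0.19938644  0.23380562] -13.473631473876445 0.01941153031950107 [ 0.49143982  0.5474807  -1.16280502] 39.39243793487549
[[313.78724024 237.59884865]]
```

View pics/w4.png

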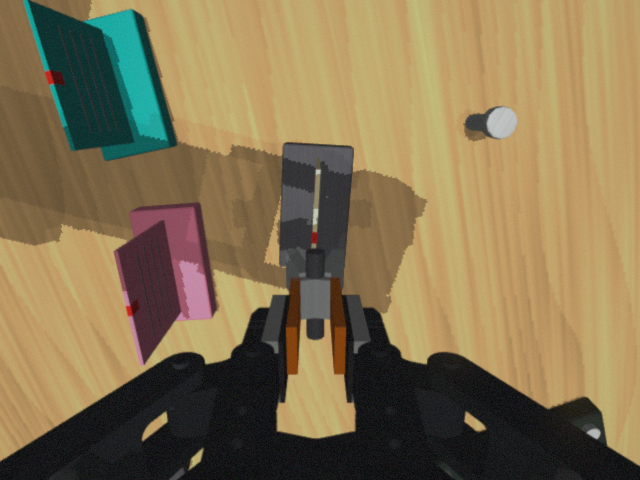

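The wrist view shows the red mark at (314,238), as predicted. The card is edge-on from about (319,163) to (314,245), and the clip's pin runs along column 316.

```bash
python3 - <<'E'
from h import *
p,t=pose();c=get_calibration('wrist');im=cv2.imread('pics/w4.png')
h=cv2.cvtColor(im,cv2.COLOR_BGR2HSV)
pts=[]
for y in range(166,236):
    r=h[y,300:335,2].astype(float);b=r>110
    b&=h[y,300:335,0]<40
    if 2<=b.sum()<14: pts.append((300+np.nonzero(b)[0].mean(),y,b.sum()))
pts=np.array(pts);print(len(pts),pts[::10])
f=np.polyfit(pts[:,1],pts[:,0],1);print(f,'resid',np.std(pts[:,0]-np.polyval(f,pts[:,1])))
rm=((h[...,0]<6)|(h[...,0]>172))&(h[...,1]>150)&(h[...,2]>70)
ys,xs=np.nonzero(rm[220:255,300:330]);print('red',xs.mean()+300,ys.mean()+220,ys.min()+220,ys.max()+220,len(xs),xs.min()+300,xs.max()+300)
q=[(np.polyval(f,168),168),(np.polyval(f,238),238)]
P=onz(c,q,.11);d=P[0]-P[1];print(P,'edge ang',np.degrees(np.arctan2(d[1],d[0])))
rp=onz(c,[(xs.mean()+300,ys.mean()+220)],.11);print('red',rp)
Q=onz(c,[(316,251),(316,338)],.206);print('pin',Q,Q.mean(0),'tcp',p,t)
# vertical dark base long edges, at z .022
B=onz(c,[(354,149),(344.5,285),(283,144),(279,250)],.022);
for i in(0,2):
    d=B[i]-B[i+1];print('base edge',np.degrees(np.arctan2(d[1],d[0])),B[i],B[i+1])
E
```

```text
67 [[318.  169.    5. ]
 [317.  179.    5. ]
 [316.5 189.    4. ]
 [316.  199.    5. ]
 [315.  209.    5. ]
 [314.5 219.    6. ]
 [314.5 229.    4. ]]
[-5.58763668e-02  3.27028568e+02] resid 0.3265077553663478
red 313.78181818181815 237.45454545454544 232 242 55 311 316
[[ 0.61317305 -0.15644061  0.11      ]
 [ 0.60003016 -0.20059443  0.11      ]] edge ang 73.42375921771122
red [[ 0.60015149 -0.20023635  0.11      ]]
pin [[ 0.60669421 -0.17895464  0.206     ]
 [ 0.59715378 -0.21895043  0.206     ]] [ 0.601924   -0.19895254  0.206     ] tcp [ 0.60100406 -0.19904137  0.23419515] -13.448298574799088
base edge 74.0285364029934 [ 0.64448675 -0.15798111  0.022     ] [ 0.61062844 -0.2762814   0.022     ]
base edge 73.05988101503728 [ 0.58771229 -0.14021747  0.022     ] [ 0.56056004 -0.22936159  0.022     ]
```

```bash
python3 - <<'E'
from h import *
p,t=pose();print(p,t)
plan(p,t,[(.5996,-.2004,.195,-16.5),(.5996,-.2004,.156,-16.5)])
E
```

```text
[ 0.60100406 -0.19904137  0.23419515] -13.448298574799088
[np.float64(0.017), -0.003, -0.002, 0.078] dist 0.039
[np.float64(-0.0), -0.0, -0.0, 0.078] dist 0.039
```

Call:
servo_tool(increments=[0,0,0.009,-0.002,-0.001,0.02,-1,0,0,0.017,-0.003,-0.002,0.04,-1,0,0,0.017,-0.003,-0.002,0.06,-1,0,0,0.017,-0.003,-0.002,0.078,-1,0,0,0.017,-0.003,-0.002,0.078,-1])

```text
t: 9.85
position: [0.5992, -0.2005, 0.1933]
tcp_rot: [-2.515, -1.876, 0.003]
force: [-0.4, -0.2, -0.8]
width: 0.0194
grasp_force: 39.4
```

Call:
servo_tool(increments=[0,0,0,0,0,0,-1,0,0,0,0,0,0,-1,0,0,0,0,0,0,-1])

```text
t: 10.1
position: [0.6001, -0.2013, 0.1964]
tcp_rot: [2.518, 1.876, 0.001]
force: [-0.0, -0.1, -0.3]
width: 0.0197
grasp_force: 39.4
```

```bash
python3 - <<'E'
from h import *
p,t=pose();o=manip.get_obs();print(o['t'],p,t,o['width'],o['force'],o['grasp_force'])
out=[]
for n in('scene','side'):
    c=get_calibration(n);s=save(n,n+'5.png');q=proj(c,[(.6,-.2004,.125)])[0];x,y=map(int,q)
    print(n,q,'red',proj(c,[(.6,-.2004,.11)]),'tip',proj(c,[p-[0,0,.062]]))
    out.append(cv2.resize(s[y-30:y+30,x-30:x+30],(400,400),interpolation=cv2.INTER_CUBIC));print(x-30,y-30)
cv2.imwrite('pics/c5.png',cv2.cvtColor(np.hstack(out),cv2.COLOR_RGB2BGR))
E
```

```text
10.1 [ 0.60008512 -0.20134918  0.19643857] -16.62283868773396 0.019683255501324506 [-0.02726081 -0.09307276 -0.32420983] 39.398624897003174
scene [273.54494977 295.27659026] red [[274.06670656 298.84749007]] tip [[272.95835516 293.31747186]]
243 265
side [324.50786673 193.75606257] red [[324.37590116 197.8754977 ]] tip [[324.68531881 190.96002343]]
294 163
```

View pics/c5.png

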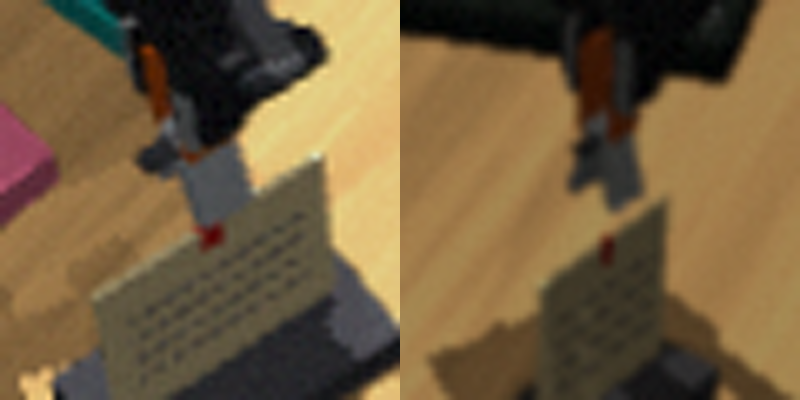

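The crops show the open jaws centred above the red mark (crop left 210,237; right 607,245), one on each side of the card. Lowering now.

Call:
servo_tool(increments=[0,0,0,0,0.0,0.015,-1,0,0,0,0,0,0.03,-1,0,0,0,0,0,0.045,-1,0,0,0,0,0,0.06,-1,0,0,0,0,0,0.075,-1])

```text
t: 10.62
position: [0.5997, -0.2012, 0.1571]
tcp_rot: [-2.519, -1.876, 0.001]
force: [0.1, -0.2, -0.7]
width: 0.019
grasp_force: 39.4
```

Call:
servo_tool(increments=[0,0,0,0,0,0,-1,0,0,0,0,0,0,-1,0,0,0,0,0,0,-1,0,0,0,0,0,0,-1,0,0,0,0,0,0,-1])

```text
t: 11.03
position: [0.6, -0.2013, 0.1588]
tcp_rot: [2.519, 1.876, 0.001]
force: [-0.3, -0.5, -0.0]
width: 0.0194
grasp_force: 39.4
```

```bash
python3 - <<'E'
from h import *
p,t=pose();o=manip.get_obs();print(o['t'],p,t,o['width'],o['force'],o['grasp_force'])
out=[]
a=np.radians(t);Y=np.array([np.cos(a),np.sin(a),0]);X=np.array([-Y[1],Y[0],0])
for n in('scene','side'):
    c=get_calibration(n);s=save(n,n+'6.png');q=proj(c,[(.6,-.2004,.115)])[0];x,y=map(int,q)
    for k in(-15,15):print(n,k,((proj(c,[p-[0,0,.062]+Y*k/1e3+X*j for j in(-.01,.01)])-[x-30,y-30])*6.67).round())
    out.append(cv2.resize(s[y-30:y+30,x-30:x+30],(400,400),interpolation=cv2.INTER_CUBIC))
cv2.imwrite('pics/c6.png',cv2.cvtColor(np.hstack(out),cv2.COLOR_RGB2BGR))
E
```

```text
11.0333 [ 0.60001536 -0.20131621  0.15880135] -16.631122011153682 0.019419834969847182 [-0.28595094 -0.46223488 -0.03495241] 39.398828744888306
scene -15 [[158. 219.]
 [208. 188.]]
scene 15 [[209. 283.]
 [260. 251.]]
side -15 [[242. 238.]
 [215. 258.]]
side 15 [[191. 213.]
 [163. 233.]]
```

View pics/c6.png

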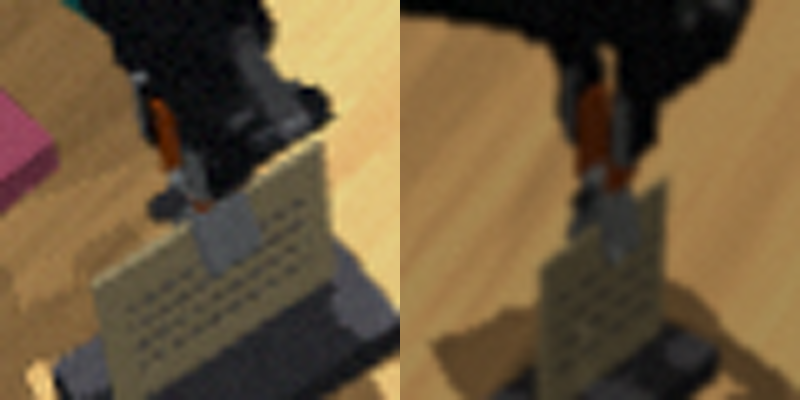

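Both jaws straddle the card at the mark and match the predicted tip positions to within about 2 px. Contact force is zero and the grip is still 39 N. Handing in.

```bash
python3 -c "
from h import *
print(order.sign_off())"
```

```text
the job is handed in; nothing more can be done
None
```

The job is handed in at about 11 s: the drawer is open about 150 mm, and the clip is held squeezed open, jaws down, over the red mark on the card's top edge. The last pictures show a jaw on each side of the card, and the wrist force shows no contact.

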